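Shut the sample box and bolt it

TASK

One of the two blue sample boxes in holders has been left with its lid standing open. With the fingertips, push that lid down until it is fully shut, and only then push the red slide bolt in front of the same box along its rail, fully home against the dark stop, so that its tongue covers the lid's tab. Pick nothing up, and leave the other, already bolted box and the loose specimens and the loupe where they are.

Things in the scene. Friction and masses are not known exactly. Their poses are not given: they have to be found in the camera images.
- holder_open: Fixed grey plate 6 mm thick with a blue, dark-lidded sample box on it, yaw to 0.35 rad. Origin on the worktop under the box's centre; x from box front to hinge side, y left, z up. Plate x -118..65, y +-75 (+-100 in front of x -55) mm. Box x -47..48, y +-65, z 6..36 (lid shut: 50) mm. Its box stands open
- box_open_lid (a joint): angle of the open box's lid in rad: 0 shut (level), 1.57 upright, 1.83 limit leaning back; starts at 1.0 to 1.7. Stiff hinge: the lid stays at any angle where it is left; 0.5 to 1.5 N at the free edge moves it. Lid 132 mm wide; its outer face (top when shut, back when upright) lies 13 mm from the hinge axis
- lid_hinge (a point): point on the hinge axis of the open box's lid, mid-width: x +50, y 0, z 37 mm in the frame of holder_open. The axis runs along the holder's y; its orientation is the holder's
- lid_edge (a point): middle of the free edge of the open lid, on its outer face: 98 mm along the lid from the hinge axis and 13 mm outward of it; moves with the lid. A tab 26 mm wide, 4 mm thick, stands 6 mm out from this edge; its top is at z 47 mm when shut
- bolt_open (a joint): travel of the red bolt of the open box in m: 0 fully back (block centre at y +60 mm in the holder frame), grows toward the holder's -y, 0.060 home (y 0, in front of the tab, against the dark stop). Starts at 0 to 0.012. Friction about 1.5 N; stays where it is left
- bolt_open_top (a point): centre of the top of that red bolt's block, 24 (x) x 24 (y) x 42 mm (z), which stands on the rail from z 14 to 56 mm, at x -95 mm of the holder; its left (+y) side is a flat upright face to push on. A tongue 14 mm wide, z 52..56 mm, reaches from it toward the box to x -49 mm, over the tab when home
- bolt_stop (a point): middle of the top front corner of the small dark stop on the bolt's aluminium rail in front of the open box: y -14 mm of the holder, top z 24 mm, stop 10 mm thick. The rail runs along the holder's y, x -109..-81, y -38..+88 mm, top z 14 mm; nothing stands on it at the left end
- microscope_foot (a point): middle of the front edge of the foot of a big white stereo microscope, fixed between the two holders: foot 25 mm high, 280 mm wide (y), 190 mm deep behind this point; its head above is 395 mm high, 140 mm wide at most, and its eyepieces, 340..395 mm high, reach 60 mm nearer to the robot than this point. Move the arm round in front of it
- holder_shut: Fixed grey plate 6 mm thick with a blue, dark-lidded sample box on it, yaw to 0.35 rad. Origin on the worktop under the box's centre; x from box front to hinge side, y left, z up. Plate x -118..65, y +-75 (+-100 in front of x -55) mm. Box x -47..48, y +-65, z 6..36 (lid shut: 50) mm. Same build as the other, but its box is shut and its bolt home: leave it alone
- bolt_shut (a joint): travel of the red bolt of the other box in m, same meaning; starts at 0.060 (home) and must stay there
- specimen_red: loose round specimen, red resin, 30 mm diameter, 13 mm high, lying flat on the worktop; origin at the centre of its underside. A bystander: leave it where it is
- specimen_green: loose round specimen, green resin, 30 mm diameter, 18 mm high, lying flat on the worktop; origin at the centre of its underside. A bystander: leave it where it is
- specimen_black: loose round specimen, black resin, 30 mm diameter, 16 mm high, lying flat on the worktop; origin at the centre of its underside. A bystander: leave it where it is
- specimen_orange: loose round specimen, orange resin, 30 mm diameter, 15 mm high, lying flat on the worktop; origin at the centre of its underside. A bystander: leave it where it is
- loupe: black hand loupe (eyepiece magnifier), 39 mm diameter, 38 mm high, standing on the worktop; origin at the centre of its underside. A bystander: leave it where it is

How it is judged:
On the way, in this order (a step that is already met when the one before it is completed fails the run):
1. the lid is shut while the bolt is still back (value of joint box_open_lid below 0.05 rad and value of joint bolt_open below 0.03 m), for 0.2 s.
2. the bolt is home with the lid shut (value of joint box_open_lid below 0.05 rad and value of joint bolt_open above 0.055 m), for 0.2 s.
At the end, for the whole second after the job is handed in: The lid of the open box is shut (within 0.05 rad), its bolt is home (0.055 of 0.060 m or more), both are at rest, the other box's bolt is still home, and every bystander is within 15 mm of where it stood (all of step 2 and value of joint bolt_shut above 0.055 m and velocity of joint bolt_open between -0.01 and 0.01 m/s and velocity of joint box_open_lid between -0.05 and 0.05 rad/s and distance of each of specimen_red, specimen_green, specimen_black, specimen_orange, loupe from where it was at the start of the episode below 0.015 m); the robot touches nothing.
It fails at once if the bolt is pushed across while the lid is not shut (value of joint bolt_open above 0.03 m and value of joint box_open_lid above 0.1 rad).
It fails at once if the bolt of the other box is drawn back (value of joint bolt_shut below 0.05 m).
It fails at once if a loose specimen or the loupe is moved (distance of any of specimen_red, specimen_green, specimen_black, specimen_orange, loupe from where it was at the start of the episode above 0.015 m).
It fails at once if a loose specimen or the loupe is lifted (height (world z) of any of specimen_red, specimen_green, specimen_black, specimen_orange, loupe above 0.01 m).
It also fails if it takes over 54 s, if anything falls off the work surface, if the arm or the gripper's body presses on something with over 40 N, if the wrist force passes 120 N, or if a joint passes its speed limit or range.

ROBOT

A 6-joint arm with a two-finger parallel gripper is mounted at the origin on a cart in front of the work surface, level with it; the furniture and walls round the work are solid. World frame = base frame: x ahead of the robot, y to its left, z up, the work surface at z = 0. Lengths are in m, angles in rad, forces in N, time in s.
With the tool pointing down it reaches from about 0.35 to 0.975 m from the base axis. Payload 4.9 kg.
Tool frame: the origin (TCP) lies between the finger pads; the fingertips stand 25 mm ahead of it and the grasp point (between the pads) lies 6 mm ahead of it; z points along the fingers, y is the line along which they close (so a half turn about z gives the same grasp; the last joint's range is limited). The gripper opens to 85 mm and grips with 20 to 120 N. Pads are 22 mm wide; open, the fingers measure 114 mm over their backs; the gripper's body (76 mm by 85 mm) begins 54 mm behind the grasp point. The pads swing forward as they close: fully open they stand 13 mm farther back than shut.
Start: joints at [-1.409, 0.053, 1.613, -0, 1.476, -0.119], TCP at [0.173, -0.601, 0.256] pointing down, gripper open.
Joint ranges: [-3.01, 3.01], [-1.01, 2.22], [0.06, 2.58], [-1.02, 4.17], [0.09, 2.62], [-3.14, 3.14]. Speed limits (rad/s): [2.57, 2.57, 3.14, 3.14, 3.14, 3.14].

INTERFACE

Orientations are given as a unit quaternion [w, x, y, z].
In Python, from bench import readout, viewer, arm gives the robot as it stands.
- The arm moves only by the tool step_arm, never from a script. Its argument "rows" is a list of rows, each an object of numbers: "grip": the finger opening in mm, from 0 to 85.4; "x", "y", "z": the shift along the world's x, y, z in mm; "rx", "ry", "rz": the turn, a rotation vector about the world's x, y, z in degrees. In form: [{"grip": .., "x": .., "y": .., "z": .., "rx": .., "ry": .., "rz": ..}, ...]. A call has 1 to 12 rows; each row is the pose to reach, as a shift and turn from the pose commanded when the call began; what a row does not reach only later rows make up. A row lasts 1/10 s, in which the tool goes at most 50 mm and 8.59 degrees, less where a joint would pass 70% of its speed; a pose out of reach is approached as far as the arm can. A call with a gripper value outside its range is refused whole. The fingers move at their own pace and stop on an object; the grip force is fixed at half the most. Time passes only in rows, so rows that repeat a pose let the fingers close. It gives the time, the measured TCP pose, the force, the opening and the grip force at its end, in the units of the state.
- readout.sense(): the state, without advancing time (a new reading comes with each control period).
- viewer.camera(name): name is "scene" or "top" or "wrist"; returns a dict with "img" (384x512x3 uint8, red, green, blue), "vfov" (degrees; the focal length in pixels is half the picture's height over the tangent of half this angle, whatever the lens; pixels are square), "cx", "cy" (the principal point, pixels), "world_to_cam" (4x4, takes a point from world to camera coordinates); the wrist camera has in their place "T_tool_cam" (4x4, takes a point from camera to tool coordinates, whose origin is the TCP and whose axes are the flange's). Camera axes: x right, y up, looking along -z (the intrinsics and any distortion apply to the point x, -y, -z); pixel columns grow to the right and rows downward; lengths in m; the calibration is good to about 2 mm. The wrist camera is an equidistant fisheye: a pixel r from the principal point sees the ray r / f radians off the axis. A picture is of the moment at which its call begins: read the wrist's pose just before it. There is no depth.
- arm.job_done(): hands the job in; it is judged then, once.
The state is a dict: "time": time; "joint_positions": joint angles; "joint_velocities": joint speeds; "effort": joint torques, N m; "tcp_pos": TCP position; "eef_rot": TCP orientation; "force": force on the tool from outside, world axes, zero at the start; "ft_torque": the same for the moment, N m; "gripper_width": opening from 0.0 (shut) to 1.0 (fully open); "gripper_force": force on a finger pad.
Only numpy, scipy, OpenCV 4.12 (cv2) and the standard library are available. Lean on these libraries where they do the work, as an engineer would, in place of code of your own. Each camera call takes 0.05 s, during which the arm holds its last target. There are 200 camera calls.

## Working session

There is one attempt and no reset: what is moved stays moved. The work goes in short steps, Python scripts to look and compute and a tool call to move; the robot and the scene stay as the last step left them, time stands still between calls to the robot, and variables do not carry over. Pictures are saved under pics/ and viewed, at most 10 in all, crops included, and the job is handed in when it is done.

Besides the shell and the picture viewer there is one more tool, called after "Request:" by a JSON object that holds its "op" and its "data", one argument or row to a line. step_arm: Moves the arm, as the interface text tells. Its arguments: {"type":"object","properties":{"rows":{"type":"array"}},"required":["rows"]}

```bash
mkdir -p pics && python3 - <<'E'
from bench import readout, viewer, arm
import cv2, json, numpy as np
s=readout.sense(); print({k:np.round(v,3).tolist() for k,v in s.items()})
for n in ["scene","top"]:
    c=viewer.camera(n); cv2.imwrite(f"pics/{n}0.png",cv2.resize(c["img"][:,:,::-1],(800,600),interpolation=cv2.INTER_CUBIC))
    print(n,c["vfov"],c["cx"],c["cy"],np.round(c["world_to_cam"],4).tolist(), [k for k in c])
    np.savez(f"{n}.npz",W=c["world_to_cam"],f=192/np.tan(np.radians(c["vfov"]/2)),cx=c["cx"],cy=c["cy"],img=c["img"])
E
```

```text
{'time': 0.0, 'joint_positions': [-1.409, 0.053, 1.614, -0.0, 1.476, -0.119], 'joint_velocities': [0.0, -0.0, -0.001, 0.001, -0.0, -0.001], 'effort': [0.001, -39.368, -37.018, -0.0, 0.007, 0.0], 'tcp_pos': [0.173, -0.6, 0.255], 'eef_rot': [-0.001, 0.99, 0.14, -0.0], 'force': [0.375, 0.441, -0.385], 'ft_torque': [-0.049, 0.02, 0.004], 'gripper_force': 0.0, 'gripper_width': 0.996}
scene 42.5178468889368 255.48207880153166 182.1873352818236 [[-0.6652, -0.7463, 0.0223, 0.2801], [0.4075, -0.3379, 0.8484, -0.2857], [-0.6256, 0.5735, 0.5289, -1.1888], [0.0, 0.0, 0.0, 1.0]] ['img', 'vfov', 'cx', 'cy', 'world_to_cam']
top 48.0359475451878 257.6501189554601 190.05367511914153 [[0.0306, -0.9995, -0.0021, -0.0694], [0.9794, 0.0296, 0.1997, -0.4816], [-0.1996, -0.0082, 0.9798, -1.4389], [0.0, 0.0, 0.0, 1.0]] ['img', 'vfov', 'cx', 'cy', 'world_to_cam']
```

View pics/scene0.png

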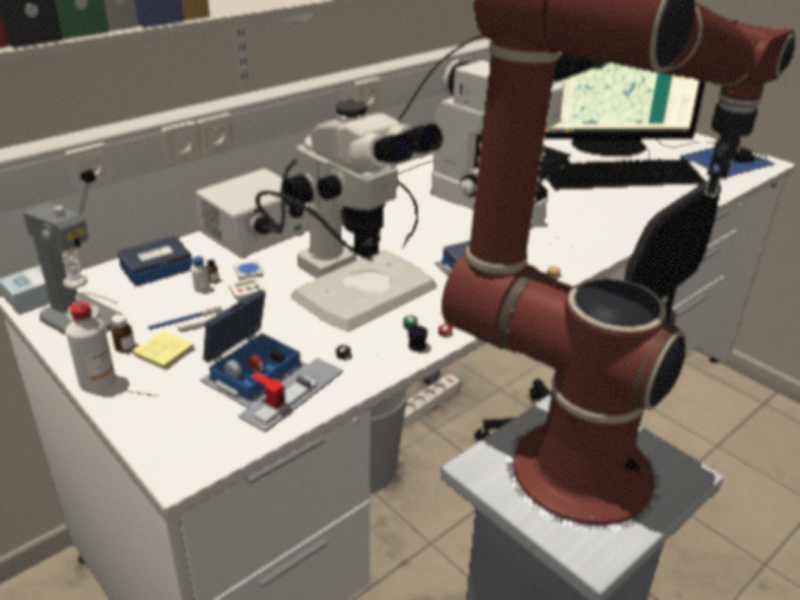

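View pics/top0.png

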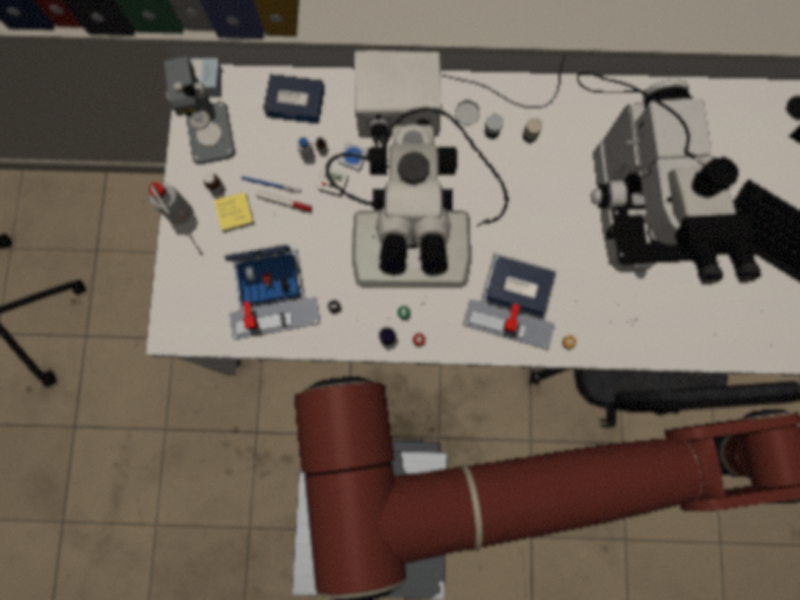

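The open box is the left one: top picture about (270,290), scene picture about (260,360). I'll zoom in on both.

```bash
python3 - <<'E'
import cv2, numpy as np
t=np.load("top.npz")["img"][150:222,140:212,::-1]; s=np.load("scene.npz")["img"][182:277,125:225,::-1]
a=cv2.resize(t,(400,400),interpolation=cv2.INTER_CUBIC); b=cv2.resize(s,None,fx=4,fy=4,interpolation=cv2.INTER_CUBIC)
b=cv2.copyMakeBorder(b,0,20,0,0,cv2.BORDER_CONSTANT); 
cv2.imwrite("pics/crop.png",np.hstack([a,b]))
E
```

```text
(no output)
```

View pics/crop.png

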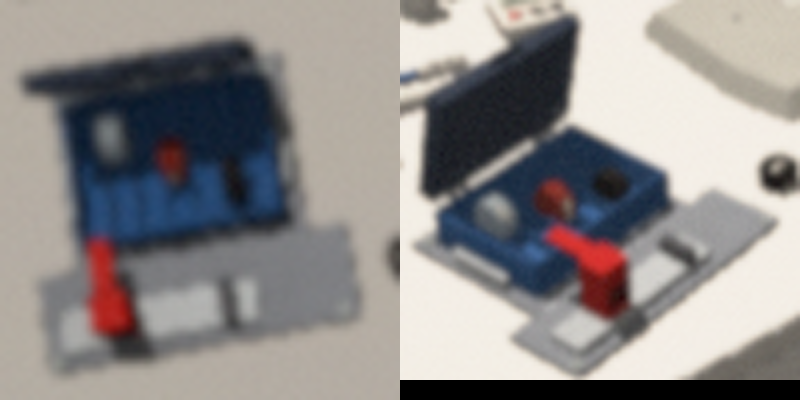

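```bash
cat > h.py <<'E'
import numpy as np
def proj(d,P):
    p=P@d["W"][:3,:3].T+d["W"][:3,3]; return np.c_[d["cx"]+d["f"]*p[:,0]/-p[:,2], d["cy"]-d["f"]*p[:,1]/-p[:,2]]
def hw(p,P):  # holder -> world (m)
    c,s=np.cos(p[2]),np.sin(p[2]); P=np.atleast_2d(P)
    return np.c_[p[0]+c*P[:,0]-s*P[:,1], p[1]+s*P[:,0]+c*P[:,1], P[:,2]]
def lid(a,y,r=.098,o=.013): return [.05-r*np.cos(a)+o*np.sin(a), y, .037+r*np.sin(a)+o*np.cos(a)]
E
python3 - <<'E'
from h import *
from scipy.optimize import least_squares
T,S=np.load("top.npz"),np.load("scene.npz")
mm=lambda L:np.array(L)/1000.
corn=[(-118,100,6),(-118,-100,6),(-55,-100,6),(-55,100,6)]
Pt=mm(corn+[(-47,65,36),(-47,-65,36)]); ut=np.array([(57,376),(360,312),(350,228),(40,282),(88,240),(290,215)])/(400/72)+[140,150]-.5
Ps=mm(corn+[(48,65,36),(48,-65,36),(-47,-65,36)]); us=np.array([(180,375),(375,218),(313,190),(113,338),(38,215),(172,128),(266,174)])/4+[125,182]-.5
lt=np.array([(25,78),(245,42)])/(400/72)+[140,150]-.5; ls=np.array([(24,93),(178,18)])/4+[125,182]-.5
bt=np.array([(113,303)])/(400/72)+[140,150]-.5; bs=np.array([(205,250)])/4+[125,182]-.5
def res(p,full=False):
    L=np.array([lid(p[3],.066),lid(p[3],-.066)]); B=np.array([[-.095,.06-p[4],.056]])
    r=[proj(T,hw(p,np.r_[Pt,L,B]))-np.r_[ut,lt,bt], proj(S,hw(p,np.r_[Ps,L,B]))-np.r_[us,ls,bs]]
    return r if full else np.vstack(r).ravel()
f=least_squares(res,[.35,.3,.1,1.4,0.006],loss="soft_l1")
print(np.round(f.x,4)); [print(np.round(r,1).tolist()) for r in res(f.x,True)]
np.save("pose.npy",f.x)
for n,P in dict(hinge=(.05,0,.037),lidedge=lid(f.x[3],0),shut_edge=lid(0,0),bolttop=(-.095,.06-f.x[4],.056),stop=(-.095,-.014,.024)).items(): print(n,np.round(hw(f.x,P),4))
# bystanders (800x600 top pixels -> z=0.008)
for n,u in dict(black=(334,306),green=(404,312),loupe=(388,337),red=(419,339),orange=(569,341),footL=(357,281),footR=(468,281)).items():
    g=least_squares(lambda q:(proj(T,np.array([[q[0],q[1],.012]]))-np.array(u)*.64).ravel(),[.4,.1]).x; print(n,np.round(g,3))
E
```

```text
[0.5201 0.2511 0.212  1.3043 0.0139]
[[-0.8, -0.1], [0.9, 1.3], [-0.1, -0.8], [-0.1, -0.5], [-1.2, 1.5], [-0.6, -0.6], [-0.7, 0.4], [-0.6, -0.1], [0.2, 1.6]]
[[-0.3, -0.0], [1.8, 0.1], [0.3, -1.3], [-1.2, -1.1], [-0.8, -1.3], [0.1, -1.7], [1.1, -1.0], [1.2, 0.5], [-0.8, -2.1], [0.5, 1.3]]
hinge [[0.569  0.2616 0.037 ]]
lidedge [[0.556  0.2588 0.135 ]]
shut_edge [[0.4732 0.241  0.05  ]]
bolttop [[0.4175 0.2761 0.056 ]]
stop [[0.4302 0.2174 0.024 ]]
black [0.465 0.1  ]
green [ 0.456 -0.059]
loupe [ 0.399 -0.025]
red [ 0.396 -0.094]
orange [ 0.402 -0.429]
footL [0.525 0.05 ]
footR [ 0.532 -0.202]
```

Measurements hold together: residuals are about 1 px, lid at about 1.30 rad, yaw 0.21, and the heights come out as given. I'll swing round in front of the microscope at a small radius.

Request:
{"op": "step_arm", "data": {
  "rows": [
    {"grip": 0, "x": 14, "y": 43, "z": 5},
    {"grip": 0, "x": 28, "y": 86, "z": 10},
    {"grip": 0, "x": 42, "y": 129, "z": 15},
    {"grip": 0, "x": 56, "y": 172, "z": 20},
    {"grip": 0, "x": 70, "y": 215, "z": 24},
    {"grip": 0, "x": 84, "y": 258, "z": 24},
    {"grip": 0, "x": 100, "y": 301, "z": 24},
    {"grip": 0, "x": 116, "y": 341, "z": 24},
    {"grip": 0, "x": 132, "y": 381, "z": 24},
    {"grip": 0, "x": 152, "y": 419, "z": 24},
    {"grip": 0, "x": 167, "y": 458, "z": 24},
    {"grip": 0, "x": 177, "y": 498, "z": 24}
  ]
}}

```text
invalid input at $.rows[0]: expected keys grip, x, y, z, rx, ry, rz
```

Request:
{"op": "step_arm", "data": {
  "rows": [
    {"grip": 0, "x": 14, "y": 43, "z": 5, "rx": 0, "ry": 0, "rz": 0},
    {"grip": 0, "x": 28, "y": 86, "z": 10, "rx": 0, "ry": 0, "rz": 0},
    {"grip": 0, "x": 42, "y": 129, "z": 15, "rx": 0, "ry": 0, "rz": 0},
    {"grip": 0, "x": 56, "y": 172, "z": 20, "rx": 0, "ry": 0, "rz": 0},
    {"grip": 0, "x": 70, "y": 215, "z": 24, "rx": 0, "ry": 0, "rz": 0},
    {"grip": 0, "x": 84, "y": 258, "z": 24, "rx": 0, "ry": 0, "rz": 0},
    {"grip": 0, "x": 100, "y": 301, "z": 24, "rx": 0, "ry": 0, "rz": 0},
    {"grip": 0, "x": 116, "y": 341, "z": 24, "rx": 0, "ry": 0, "rz": 0},
    {"grip": 0, "x": 132, "y": 381, "z": 24, "rx": 0, "ry": 0, "rz": 0},
    {"grip": 0, "x": 152, "y": 419, "z": 24, "rx": 0, "ry": 0, "rz": 0},
    {"grip": 0, "x": 167, "y": 458, "z": 24, "rx": 0, "ry": 0, "rz": 0},
    {"grip": 0, "x": 177, "y": 498, "z": 24, "rx": 0, "ry": 0, "rz": 0}
  ]
}}

```text
time: 1.3
tcp_pos: [0.3504, -0.1008, 0.2799]
eef_rot: [-0.0, 0.99, 0.14, 0.0]
force: [0.5, -0.3, 0.2]
gripper_width: 0.001
gripper_force: 0.0
```

Request:
{"op": "step_arm", "data": {
  "rows": [
    {"grip": 0, "x": 12, "y": 42, "z": 0, "rx": 0, "ry": 0, "rz": 0},
    {"grip": 0, "x": 18, "y": 87, "z": 0, "rx": 0, "ry": 0, "rz": 0},
    {"grip": 0, "x": 18, "y": 132, "z": 0, "rx": 0, "ry": 0, "rz": 0},
    {"grip": 0, "x": 12, "y": 177, "z": 0, "rx": 0, "ry": 0, "rz": 0},
    {"grip": 0, "x": 10, "y": 222, "z": 0, "rx": 0, "ry": 0, "rz": -1},
    {"grip": 0, "x": 15, "y": 267, "z": 0, "rx": 0, "ry": 0, "rz": -2},
    {"grip": 0, "x": 25, "y": 305, "z": 0, "rx": 0, "ry": 0, "rz": -3},
    {"grip": 0, "x": 40, "y": 340, "z": 0, "rx": 0, "ry": 0, "rz": -4},
    {"grip": 0, "x": 50, "y": 360, "z": 0, "rx": 0, "ry": 0, "rz": -4},
    {"grip": 0, "x": 50, "y": 360, "z": 0, "rx": 0, "ry": 0, "rz": -4}
  ]
}}

```text
time: 2.3
tcp_pos: [0.4002, 0.2593, 0.2794]
eef_rot: [0.0, 0.994, 0.107, -0.001]
force: [-0.4, 0.7, 0.6]
gripper_width: 0.002
gripper_force: 0.0
```

```bash
python3 - <<'E'
from bench import readout, viewer
import cv2, numpy as np
s=readout.sense(); c=viewer.camera("wrist")
print(s["tcp_pos"],s["eef_rot"],s["time"]); print(c["vfov"],c["cx"],c["cy"],np.round(c["T_tool_cam"],4).tolist())
np.savez("wrist.npz",p=s["tcp_pos"],q=s["eef_rot"],T=c["T_tool_cam"],f=192/np.tan(np.radians(c["vfov"]/2)),cx=c["cx"],cy=c["cy"],img=c["img"])
cv2.imwrite("pics/w1.png",cv2.resize(c["img"][:,:,::-1],(800,600),interpolation=cv2.INTER_CUBIC))
E
```

```text
[0.4002283  0.25927002 0.27939176] [ 1.45044117e-04  9.94276505e-01  1.06832916e-01 -9.68655172e-04] 2.3
65.70646984690485 257.43817174467836 194.20709334255346 [[0.0015, 0.9595, 0.2817, 0.0707], [1.0, -0.0015, -0.0003, -0.0004], [0.0002, 0.2817, -0.9595, -0.1177], [0.0, 0.0, 0.0, 1.0]]
```

View pics/w1.png

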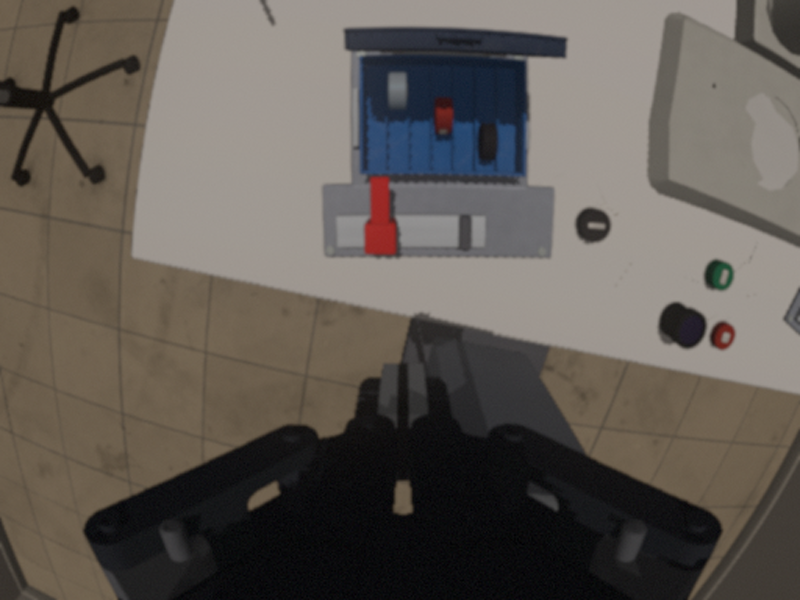

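```bash
python3 - <<'E'
from h import *
from scipy.optimize import least_squares
from scipy.spatial.transform import Rotation as R
d=np.load("wrist.npz"); q=d["q"]; Rt=R.from_quat([q[1],q[2],q[3],q[0]]).as_matrix()
T=np.eye(4); T[:3,:3]=Rt; T[:3,3]=d["p"]; Wc=np.linalg.inv(T@d["T"])
def pw(P):
    p=P@Wc[:3,:3].T+Wc[:3,3]; v=np.c_[p[:,0],-p[:,1]]; n=np.linalg.norm(v,axis=1); th=np.arctan2(n,-p[:,2])
    return np.array([d["cx"],d["cy"]])+(d["f"]*th/n)[:,None]*v
mm=lambda L:np.array(L)/1000.
P=mm([(-118,100,6),(-118,-100,6),(-55,-100,6),(-55,100,6),(-47,65,36),(-47,-65,36)])
u=np.array([(324,257),(551,257),(553,187),(322,185),(360,178),(524,182),(346,30),(566,38),(366,254),(397,255)])*.64
def res(p):
    M=np.array([lid(p[3],.066),lid(p[3],-.066),[-.107,.072-p[4],.056],[-.107,.048-p[4],.056]])
    return (pw(hw(p,np.r_[P,M]))-u).ravel()
f=least_squares(res,np.load("pose.npy"),loss="soft_l1"); p=f.x
print("old",np.load("pose.npy").round(4),"new",p.round(4)); print(res(p).reshape(-1,2).round(1).tolist()); np.save("pose.npy",p)
# tip path: contact point 85 mm along lid, at y=0
for a in [p[3],1.2,1.0,.8,.6,.4,.2,0]:
    print(round(a,2),"r85 face",hw(p,lid(a,0,.085)).round(4),"edge",hw(p,lid(a,0)).round(4))
print("boltleft",hw(p,[-.095,.072-p[4],.04]).round(4),"home",hw(p,[-.095,.012,.04]).round(4),"start",hw(p,[-.095,.115,.04]).round(4))
E
```

```text
old [0.5201 0.2511 0.212  1.3043 0.0139] new [0.5189 0.2533 0.2198 1.3272 0.0126]
[[-0.3, 0.6], [0.2, 0.8], [1.2, 0.0], [-0.6, -0.0], [-0.7, -2.1], [0.9, -3.4], [-3.7, -0.3], [2.5, 0.3], [-0.4, 1.0], [0.4, 0.2]]
1.33 r85 face [[0.56   0.2625 0.1226]] edge [[0.557  0.2618 0.1352]]
1.2 r85 face [[0.5495 0.2602 0.1209]] edge [[0.5449 0.2591 0.1331]]
1.0 r85 face [[0.5336 0.2566 0.1155]] edge [[0.5267 0.2551 0.1265]]
0.8 r85 face [[0.519  0.2534 0.107 ]] edge [[0.5102 0.2514 0.1164]]
0.6 r85 face [[0.5064 0.2505 0.0957]] edge [[0.4959 0.2482 0.1031]]
0.4 r85 face [[0.4962 0.2483 0.0821]] edge [[0.4846 0.2457 0.0871]]
0.2 r85 face [[0.4889 0.2466 0.0666]] edge [[0.4765 0.2439 0.0692]]
0 r85 face [[0.4848 0.2457 0.05  ]] edge [[0.4721 0.2429 0.05  ]]
boltleft [[0.4132 0.2906 0.04  ]] home [[0.4236 0.2443 0.04  ]] start [[0.4011 0.3448 0.04  ]]
```

Request:
{"op": "step_arm", "data": {
  "rows": [
    {"grip": 0, "x": 45, "y": 3, "z": 0, "rx": 0, "ry": 0, "rz": 0},
    {"grip": 0, "x": 90, "y": 6, "z": 0, "rx": 0, "ry": 0, "rz": 0},
    {"grip": 0, "x": 135, "y": 9, "z": 0, "rx": 0, "ry": 0, "rz": 0},
    {"grip": 0, "x": 180, "y": 12, "z": 0, "rx": 0, "ry": 0, "rz": 0},
    {"grip": 0, "x": 220, "y": 16, "z": 0, "rx": 0, "ry": 0, "rz": 0},
    {"grip": 0, "x": 220, "y": 16, "z": -40, "rx": 0, "ry": 0, "rz": 0},
    {"grip": 0, "x": 220, "y": 16, "z": -80, "rx": 0, "ry": 0, "rz": 0},
    {"grip": 0, "x": 220, "y": 16, "z": -120, "rx": 0, "ry": 0, "rz": 0},
    {"grip": 0, "x": 220, "y": 16, "z": -137, "rx": 0, "ry": 0, "rz": 0},
    {"grip": 0, "x": 220, "y": 16, "z": -137, "rx": 0, "ry": 0, "rz": 0}
  ]
}}

```text
time: 3.35
tcp_pos: [0.618, 0.2719, 0.1397]
eef_rot: [0.001, 0.994, 0.105, -0.003]
force: [-0.1, 0.5, 0.4]
gripper_width: 0.001
gripper_force: 0.0
```

Request:
{"op": "step_arm", "data": {
  "rows": [
    {"grip": 0, "x": -20, "y": -4, "z": 0, "rx": 0, "ry": 0, "rz": 0},
    {"grip": 0, "x": -40, "y": -9, "z": 0, "rx": 0, "ry": 0, "rz": 0},
    {"grip": 0, "x": -50, "y": -11, "z": 0, "rx": 0, "ry": 0, "rz": 0},
    {"grip": 0, "x": -58, "y": -13, "z": -1, "rx": 0, "ry": 0, "rz": 0},
    {"grip": 0, "x": -66, "y": -14, "z": -3, "rx": 0, "ry": 0, "rz": 0},
    {"grip": 0, "x": -73, "y": -16, "z": -6, "rx": 0, "ry": 0, "rz": 0},
    {"grip": 0, "x": -80, "y": -17, "z": -9, "rx": 0, "ry": 0, "rz": 0},
    {"grip": 0, "x": -80, "y": -17, "z": -9, "rx": 0, "ry": 0, "rz": 0}
  ]
}}

```text
time: 4.15
tcp_pos: [0.5389, 0.2562, 0.1332]
eef_rot: [0.0, 0.994, 0.105, -0.001]
force: [-0.3, 0.2, -0.1]
gripper_width: 0.004
gripper_force: 0.0
```

```bash
python3 - <<'E'
from bench import viewer
import cv2, numpy as np
c=viewer.camera("scene")["img"][150:285,110:250,::-1]
cv2.imwrite("pics/s2.png",cv2.resize(c,None,fx=4,fy=4,interpolation=cv2.INTER_CUBIC))
E
```

```text
(no output)
```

View pics/s2.png

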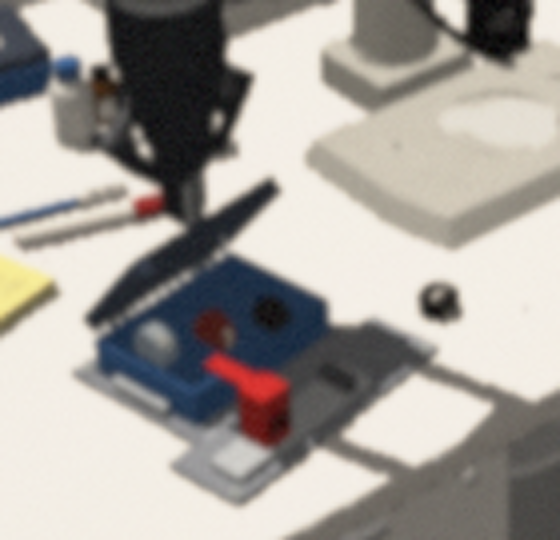

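The lid (centre about (180,250) in the crop) is being tipped by the fingertips, with the bolt still back. I'll go on along the arc.

Request:
{"op": "step_arm", "data": {
  "rows": [
    {"grip": 0, "x": -7, "y": -2, "z": -5, "rx": 0, "ry": 0, "rz": 0},
    {"grip": 0, "x": -13, "y": -3, "z": -10, "rx": 0, "ry": 0, "rz": 0},
    {"grip": 0, "x": -19, "y": -4, "z": -15, "rx": 0, "ry": 0, "rz": 0},
    {"grip": 0, "x": -24, "y": -5, "z": -21, "rx": 0, "ry": 0, "rz": 0},
    {"grip": 0, "x": -28, "y": -6, "z": -28, "rx": 0, "ry": 0, "rz": 0},
    {"grip": 0, "x": -32, "y": -7, "z": -35, "rx": 0, "ry": 0, "rz": 0},
    {"grip": 0, "x": -35, "y": -8, "z": -41, "rx": 0, "ry": 0, "rz": 0},
    {"grip": 0, "x": -38, "y": -8, "z": -47, "rx": 0, "ry": 0, "rz": 0},
    {"grip": 0, "x": -40, "y": -9, "z": -52, "rx": 0, "ry": 0, "rz": 0},
    {"grip": 0, "x": -42, "y": -9, "z": -55, "rx": 0, "ry": 0, "rz": 0},
    {"grip": 0, "x": -42, "y": -9, "z": -55, "rx": 0, "ry": 0, "rz": 0}
  ]
}}

```text
time: 5.3
tcp_pos: [0.4975, 0.2473, 0.0785]
eef_rot: [0.0, 0.994, 0.105, -0.001]
force: [-0.1, 0.4, -1.1]
gripper_width: -0.002
gripper_force: 0.0
```

Request:
{"op": "step_arm", "data": {
  "rows": [
    {"grip": 0, "x": 0, "y": 0, "z": -2, "rx": 0, "ry": 0, "rz": 0},
    {"grip": 0, "x": 0, "y": 0, "z": -4, "rx": 0, "ry": 0, "rz": 0},
    {"grip": 0, "x": 0, "y": 0, "z": -5, "rx": 0, "ry": 0, "rz": 0},
    {"grip": 0, "x": 0, "y": 0, "z": -5, "rx": 0, "ry": 0, "rz": 0}
  ]
}}

```text
time: 5.7
tcp_pos: [0.4984, 0.2476, 0.0752]
eef_rot: [0.0, 0.994, 0.105, -0.0]
force: [-2.9, -1.0, 6.2]
gripper_width: 0.004
gripper_force: 2.9
```

Request:
{"op": "step_arm", "data": {
  "rows": [
    {"grip": 0, "x": 0, "y": 0, "z": -1, "rx": 0, "ry": 0, "rz": 0},
    {"grip": 0, "x": 0, "y": 0, "z": -2, "rx": 0, "ry": 0, "rz": 0},
    {"grip": 0, "x": 0, "y": 0, "z": -2, "rx": 0, "ry": 0, "rz": 0},
    {"grip": 0, "x": 0, "y": 0, "z": -2, "rx": 0, "ry": 0, "rz": 0}
  ]
}}

```text
time: 6.1
tcp_pos: [0.4984, 0.2476, 0.075]
eef_rot: [0.0, 0.994, 0.105, -0.001]
force: [-7.1, -2.5, 16.2]
gripper_width: -0.0
gripper_force: 8.0
```

Request:
{"op": "step_arm", "data": {
  "rows": [
    {"grip": 0, "x": 0, "y": 0, "z": 30, "rx": 0, "ry": 0, "rz": 0},
    {"grip": 0, "x": 0, "y": 0, "z": 70, "rx": 0, "ry": 0, "rz": 0},
    {"grip": 0, "x": -32, "y": 32, "z": 70, "rx": 0, "ry": 0, "rz": 0},
    {"grip": 0, "x": -64, "y": 64, "z": 70, "rx": 0, "ry": 0, "rz": 0},
    {"grip": 0, "x": -97, "y": 96, "z": 70, "rx": 0, "ry": 0, "rz": 0},
    {"grip": 0, "x": -97, "y": 96, "z": 70, "rx": 0, "ry": 0, "rz": 0}
  ]
}}

```text
time: 6.7
tcp_pos: [0.3979, 0.3461, 0.1422]
eef_rot: [-0.001, 0.994, 0.108, -0.001]
force: [0.8, -0.6, 0.2]
gripper_width: 0.002
gripper_force: 0.0
```

```bash
python3 - <<'E'
from bench import readout, viewer
import cv2, numpy as np
print(readout.sense()["tcp_pos"])
c=viewer.camera("scene")["img"][150:285,110:250,::-1]; w=viewer.camera("wrist")["img"][:,:,::-1]
c=cv2.resize(c,(400,386),interpolation=cv2.INTER_CUBIC)[:300]; w=cv2.resize(w,(400,300),interpolation=cv2.INTER_AREA)
cv2.imwrite("pics/s3.png",np.hstack([c,w]))
E
```

```text
[0.39794046 0.34614936 0.14217543]
```

View pics/s3.png

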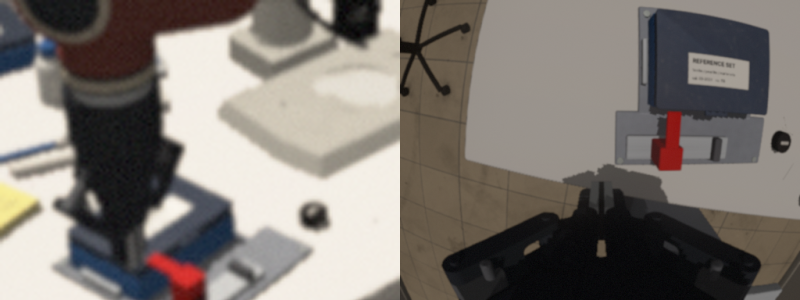

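The lid is flat and shut, and the bolt is still back (red block at (667,150) in the wrist view, right half). I'll go down to the left of the block and push.

Request:
{"op": "step_arm", "data": {
  "rows": [
    {"grip": 0, "x": 0, "y": 0, "z": -40, "rx": 0, "ry": 0, "rz": 0},
    {"grip": 0, "x": 0, "y": 0, "z": -75, "rx": 0, "ry": 0, "rz": 0},
    {"grip": 0, "x": 0, "y": 0, "z": -84, "rx": 0, "ry": 0, "rz": 0},
    {"grip": 0, "x": 4, "y": -16, "z": -84, "rx": 0, "ry": 0, "rz": 0},
    {"grip": 0, "x": 7, "y": -29, "z": -84, "rx": 0, "ry": 0, "rz": 0},
    {"grip": 0, "x": 9, "y": -39, "z": -84, "rx": 0, "ry": 0, "rz": 0},
    {"grip": 0, "x": 11, "y": -49, "z": -84, "rx": 0, "ry": 0, "rz": 0},
    {"grip": 0, "x": 13, "y": -58, "z": -84, "rx": 0, "ry": 0, "rz": 0},
    {"grip": 0, "x": 15, "y": -67, "z": -84, "rx": 0, "ry": 0, "rz": 0},
    {"grip": 0, "x": 17, "y": -75, "z": -84, "rx": 0, "ry": 0, "rz": 0},
    {"grip": 0, "x": 18, "y": -81, "z": -84, "rx": 0, "ry": 0, "rz": 0},
    {"grip": 0, "x": 18, "y": -81, "z": -84, "rx": 0, "ry": 0, "rz": 0}
  ]
}}

```text
time: 8.0
tcp_pos: [0.4191, 0.2616, 0.0581]
eef_rot: [0.0, 0.994, 0.105, -0.0]
force: [-0.6, -1.0, 0.3]
gripper_width: 0.003
gripper_force: 0.0
```

Request:
{"op": "step_arm", "data": {
  "rows": [
    {"grip": 0, "x": 0, "y": -2, "z": 0, "rx": 0, "ry": 0, "rz": 0},
    {"grip": 0, "x": 1, "y": -4, "z": 0, "rx": 0, "ry": 0, "rz": 0},
    {"grip": 0, "x": 1, "y": -6, "z": 0, "rx": 0, "ry": 0, "rz": 0},
    {"grip": 0, "x": 1, "y": -6, "z": 0, "rx": 0, "ry": 0, "rz": 0}
  ]
}}

```text
time: 8.4
tcp_pos: [0.4198, 0.2574, 0.0581]
eef_rot: [-0.001, 0.994, 0.105, -0.0]
force: [-0.6, 5.1, -2.5]
gripper_width: 0.002
gripper_force: 2.8
```

Request:
{"op": "step_arm", "data": {
  "rows": [
    {"grip": 0, "x": 0, "y": -2, "z": 0, "rx": 0, "ry": 0, "rz": 0},
    {"grip": 0, "x": 0, "y": -3, "z": 0, "rx": 0, "ry": 0, "rz": 0},
    {"grip": 0, "x": 0, "y": -3, "z": 0, "rx": 0, "ry": 0, "rz": 0},
    {"grip": 0, "x": 0, "y": -3, "z": 0, "rx": 0, "ry": 0, "rz": 0}
  ]
}}

```text
time: 8.8
tcp_pos: [0.4198, 0.2569, 0.0582]
eef_rot: [-0.004, 0.994, 0.105, 0.001]
force: [0.1, 15.9, -5.3]
gripper_width: 0.0
gripper_force: 7.9
```

The push is on a hard stop: 16 N with no motion, at the expected home position. I'll back off to the left, rise and look.

Request:
{"op": "step_arm", "data": {
  "rows": [
    {"grip": 0, "x": -2, "y": 12, "z": 0, "rx": 0, "ry": 0, "rz": 0},
    {"grip": 0, "x": -6, "y": 30, "z": 0, "rx": 0, "ry": 0, "rz": 0},
    {"grip": 0, "x": -9, "y": 50, "z": 10, "rx": 0, "ry": 0, "rz": 0},
    {"grip": 0, "x": -11, "y": 60, "z": 50, "rx": 0, "ry": 0, "rz": 0},
    {"grip": 0, "x": -11, "y": 60, "z": 95, "rx": 0, "ry": 0, "rz": 0},
    {"grip": 0, "x": -11, "y": 60, "z": 120, "rx": 0, "ry": 0, "rz": 0},
    {"grip": 0, "x": -11, "y": 60, "z": 120, "rx": 0, "ry": 0, "rz": 0},
    {"grip": 0, "x": -11, "y": 60, "z": 120, "rx": 0, "ry": 0, "rz": 0}
  ]
}}

```text
time: 9.6
tcp_pos: [0.4093, 0.3135, 0.1786]
eef_rot: [0.0, 0.994, 0.105, 0.0]
force: [-0.4, 0.0, -1.0]
gripper_width: 0.002
gripper_force: 0.0
```

```bash
python3 - <<'E'
from bench import viewer
import cv2
w=viewer.camera("wrist")["img"][:200,150:,::-1]
cv2.imwrite("pics/w4.png",cv2.resize(w,None,fx=2,fy=2,interpolation=cv2.INTER_CUBIC))
E
```

```text
(no output)
```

View pics/w4.png

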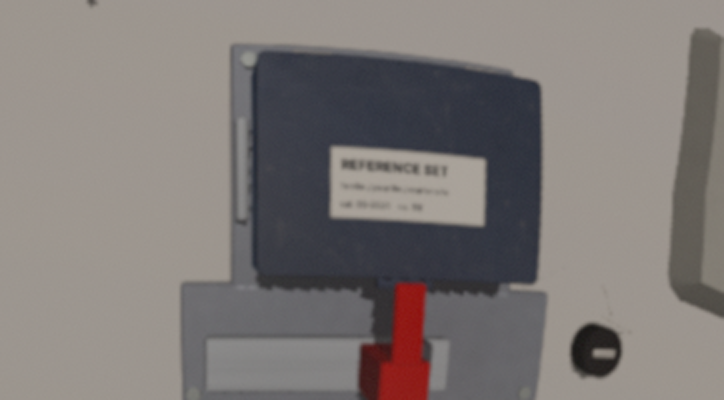

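The lid is shut. The red block at (395,370) stands against the dark stop at (428,352), its tongue at (408,290) is over the tab, and the black specimen is undisturbed. The arm is clear, so I'm handing in.

```bash
python3 -c "
from bench import arm; print(arm.job_done())"
```

```text
the job is handed in; nothing more can be done
None
```

I pushed the open box's lid fully shut, then pushed its red bolt home against the dark stop, and handed the job in at about 10 s with the arm clear; no verdict came back.

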